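# Seat the wire spools in their cups

## Task

Put the four wire spools away in the round wooden spool cups, one spool to a cup: the two large spools in the two wide cups and the two small spools in the two narrow cups, each standing upright and flat on the cup's floor inside the rim. Leave the open tin of beads where it is.

Things in the scene. Friction and masses are not known exactly. Their poses are not given: they have to be found in the camera images.
- large_spool_a_center (a point): Large wire spool standing on its flange, silver wire wound under a white wrap with a round white top: a cylinder 64 mm in diameter and 60 mm high. The point is its centre, 30 mm above its foot; its z axis is the spool's axis, upright at the start. The two large spools are alike. Solid to the gripper, so it is gripped across its diameter from above; gripped in its upper half, the fingertips stay clear of a cup's rim
- large_spool_b_center (a point): Large wire spool standing on its flange, silver wire wound under a white wrap with a round white top: a cylinder 64 mm in diameter and 60 mm high. The point is its centre, 30 mm above its foot; its z axis is the spool's axis, upright at the start. The two large spools are alike. Solid to the gripper, so it is gripped across its diameter from above; gripped in its upper half, the fingertips stay clear of a cup's rim
- small_spool_a_center (a point): Small wire spool standing on its flange, same make as the large ones: a cylinder 51 mm in diameter and 47 mm high. The point is its centre, 23.5 mm above its foot; its z axis is the spool's axis, upright at the start. The two small spools are alike. Grip across its diameter from above, in its upper half
- small_spool_b_center (a point): Small wire spool standing on its flange, same make as the large ones: a cylinder 51 mm in diameter and 47 mm high. The point is its centre, 23.5 mm above its foot; its z axis is the spool's axis, upright at the start. The two small spools are alike. Grip across its diameter from above, in its upper half
- wide_cup_a_floor (a point): Wide spool cup: a round, shallow dish of light wood with a cork floor, fixed to the table, inner diameter 88 mm, outer 96 mm. The point is the centre of its inner floor, 3 mm above the table; the rim stands 5 mm above that floor. The two wide cups are alike
- wide_cup_b_floor (a point): Wide spool cup: a round, shallow dish of light wood with a cork floor, fixed to the table, inner diameter 88 mm, outer 96 mm. The point is the centre of its inner floor, 3 mm above the table; the rim stands 5 mm above that floor. The two wide cups are alike
- narrow_cup_a_floor (a point): Narrow spool cup: as the wide ones but inner diameter 68 mm, outer 76 mm. The point is the centre of its inner floor, 3 mm above the table; the rim stands 5 mm above that floor. The two narrow cups are alike
- narrow_cup_b_floor (a point): Narrow spool cup: as the wide ones but inner diameter 68 mm, outer 76 mm. The point is the centre of its inner floor, 3 mm above the table; the rim stands 5 mm above that floor. The two narrow cups are alike
- tray_lid: Obstacle: rectangular clear plastic tray with a pale rim, fixed, over two bead boxes in the middle of the table, about 320 mm long (along world x) and 220 mm wide, lying tilted: its rim rises from about 60 mm above the table at the near right corner to about 160 mm at the far left corner; the point lies near its middle, at its lower side. A film roll 104 mm high stands fixed inside its far end. Carry things over it at a good height; nothing has to be put in it
- seed_tin_center (a point): Bystander: shallow round open metal tin with beads, at the far edge of the work, 52 mm in diameter and 14 mm high, loose; the point is its centre, 7 mm above the table. It stays where it is
Mind the look-alikes: they are no part of the job. What is shaped like the part that bears narrow_cup_a_floor but black or blue is not meant.

How it is judged:
At the end, for the whole second after the job is handed in: A large spool in each wide cup, a small one in each narrow cup (alike ones interchangeable), flat on the floor (centre height +3/-4 mm), tilt under 0.08 rad, axis within 14.5 mm (wide) or 11.5 mm (narrow) of the cup's centre, released and staying so for a second ((((horizontal distance between large_spool_a_center and wide_cup_a_floor below 0.0145 m and z of large_spool_a_center in the frame of wide_cup_a_floor between 0.026 and 0.033 m and angle between large_spool_a_center's own z axis and vertical below 0.08 rad) and (horizontal distance between large_spool_b_center and wide_cup_b_floor below 0.0145 m and z of large_spool_b_center in the frame of wide_cup_b_floor between 0.026 and 0.033 m and angle between large_spool_b_center's own z axis and vertical below 0.08 rad)) or ((horizontal distance between large_spool_a_center and wide_cup_b_floor below 0.0145 m and z of large_spool_a_center in the frame of wide_cup_b_floor between 0.026 and 0.033 m and angle between large_spool_a_center's own z axis and vertical below 0.08 rad) and (horizontal distance between large_spool_b_center and wide_cup_a_floor below 0.0145 m and z of large_spool_b_center in the frame of wide_cup_a_floor between 0.026 and 0.033 m and angle between large_spool_b_center's own z axis and vertical below 0.08 rad))) and (((horizontal distance between small_spool_a_center and narrow_cup_a_floor below 0.0115 m and z of small_spool_a_center in the frame of narrow_cup_a_floor between 0.0195 and 0.0265 m and angle between small_spool_a_center's own z axis and vertical below 0.08 rad) and (horizontal distance between small_spool_b_center and narrow_cup_b_floor below 0.0115 m and z of small_spool_b_center in the frame of narrow_cup_b_floor between 0.0195 and 0.0265 m and angle between small_spool_b_center's own z axis and vertical below 0.08 rad)) or ((horizontal distance between small_spool_a_center and narrow_cup_b_floor below 0.0115 m and z of small_spool_a_center in the frame of narrow_cup_b_floor between 0.0195 and 0.0265 m and angle between small_spool_a_center's own z axis and vertical below 0.08 rad) and (horizontal distance between small_spool_b_center and narrow_cup_a_floor below 0.0115 m and z of small_spool_b_center in the frame of narrow_cup_a_floor between 0.0195 and 0.0265 m and angle between small_spool_b_center's own z axis and vertical below 0.08 rad)))); the robot touches nothing.
It fails at once if the tin of beads is pushed more than 20 mm from its place (distance of seed_tin_center from where it was at the start of the episode above 0.02 m).
It also fails if it takes over 112 s, if anything falls off the work surface, if the arm or the gripper's body presses on something with over 40 N, if the wrist force passes 120 N, or if a joint passes its speed limit or range.

## Robot

A 7-joint arm with a two-finger parallel gripper is mounted at the origin on a cart in front of the work surface, level with it; the furniture and walls round the work are solid. World frame = base frame: x ahead of the robot, y to its left, z up, the work surface at z = 0. Lengths are in m, angles in rad, forces in N, time in s.
With the tool pointing down it reaches from about 0.375 to 0.925 m from the base axis. Payload 3.1 kg.
Tool frame: the origin (TCP) lies between the finger pads; the fingertips stand 19 mm ahead of it and the grasp point (between the pads) is the TCP; z points along the fingers, y is the direction in which the jaws open and shut (so a half turn about z gives the same grasp; the last joint's range is limited). The gripper opens to 85 mm and grips with 20 to 120 N. Pads are 22 mm wide; open, the fingers measure 114 mm over their backs; the gripper's body (76 mm by 85 mm) begins 54 mm behind the grasp point. The pads swing forward as they close: fully open they stand 13 mm farther back than shut.
Start: joints at [1.044, 0.383, 0.044, 1.598, -0.018, 1.161, -0.05], TCP at [0.27, -0.591, 0.25] pointing down, gripper open.
Joint ranges: [-2.61, 2.61], [-0.41, 2.15], [-1.48, 1.57], [0, 2.5], [-1.57, 4.71], [0.05, 1.97], [-2.85, 2.85]. Speed limits (rad/s): [2.79, 2.79, 3.14, 3.14, 3.14, 3.14, 3.14].

## Interface

Orientations are given as a unit quaternion [x, y, z, w].
In Python, from bench import move_ptp, movel, move_j, move_gripper, pause, inverse_kinematics, read_camera, camera_params, MotionError, sign_off, look_for, tip_of, read_time_s, read_qpos, read_joint_vel, read_effort, read_eef_pos, read_tcp_rot, read_ft_force, read_ft_torque, read_finger_gap gives the robot as it stands. Calls block until the motion is done:
- move_ptp(position, orientation): joint-space move of the TCP to a pose.
- movel(position, orientation=None, speed=0.15): straight line of the TCP; orientation=None keeps the orientation; speed is the mean speed in m/s.
- move_j(angles): joint-space move.
- move_gripper(opening, effort=None): finger opening in m; effort is the grip in N (None keeps the last); returns when the fingers have stopped.
- pause(seconds).
- inverse_kinematics(position, orientation): joint angles nearest the present ones, or None.
- read_camera(name): name is "scene" or "side" or "wrist"; returns the picture (384x512x3 uint8, red, green, blue); there is no depth.
- camera_params(name): a dict with "K" (3x3 intrinsics, pixels), "camera_from_world" (4x4, takes a point from world to camera coordinates). Camera axes: x right, y down, z forward; pixel columns grow to the right and rows downward; lengths in m; the calibration is good to about 2 mm. A picture is of the moment at which its call begins: read the wrist's pose just before it. camera_params takes no time and is no camera call; for the wrist camera it gives the pose at the moment of the call.
A pose or a line that the arm cannot do raises MotionError and nothing moves.
- sign_off(): hands the job in, once; it reports no verdict.
Trained networks look in the newest picture that a camera, given by its name, has taken for a name from the list of things; names that differ only in an ending like _2 or _b are one class to them, and where a whole thing is asked for, a point or a joint stands for the part that bears it (a point fixed in the world has none). Each returns a list of dicts, best first, with "confidence" (0 to 1); they miss things now and then, are a little off and sometimes report something else, mostly with a low value. They report only what shows in the picture. A call takes as long as a camera call. They do not tell look-alikes from the thing itself.
- look_for(camera, name): "at" ([column, row] in pixels, amid what is visible of it).
- tip_of(camera, name): "at" ([column, row] in pixels: a listed point, or the origin of a listed thing).
Readings, each from a call of its own:
- read_time_s(): time.
- read_qpos(): joint angles.
- read_joint_vel(): joint speeds.
- read_effort(): joint torques, N m.
- read_eef_pos(): TCP position.
- read_tcp_rot(): TCP orientation.
- read_ft_force(): force on the tool from outside, world axes, zero at the start.
- read_ft_torque(): the same for the moment, N m.
- read_finger_gap(): finger opening in m.
Only numpy, scipy, OpenCV 4.12 (cv2) and the standard library are available. Lean on these libraries where they do the work, as an engineer would, in place of code of your own. Each camera call takes 0.05 s, during which the arm holds its last target. There are 200 camera calls.

## Working session

There is one attempt and no reset: what is moved stays moved. The work goes in short steps, each a Python script; the robot and the scene stay as the last script left them, time stands still between calls to the robot, and variables do not carry over. Pictures are saved under pics/ and viewed, about 12 in all and at most 16, crops included, and the job is handed in when it is done.

```bash
mkdir -p pics; ls; cat > h.py <<'E'
from bench import *
import numpy as np, cv2
def ray(cam,px,z,P=None):
    P=P or camera_params(cam); K=np.array(P["K"]);T=np.array(P["camera_from_world"])
    R=T[:3,:3];c=-R.T@T[:3,3]; d=R.T@np.linalg.inv(K)@np.array([px[0],px[1],1.])
    return c+d*(z-c[2])/d[2]
def save(cam,name,P=None,s=1.0):
    im=read_camera(cam); cv2.imwrite("pics/"+name,cv2.resize(im[:,:,::-1],None,fx=s,fy=s)); return im
E
python3 - <<'E'
from h import *
ims=[]
for c in("scene","side"):
    save(c,c+"0.png",s=1.5)
    for n,z in(("large_spool_a_center",.03),("small_spool_a_center",.0235),("wide_cup_a_floor",.003),("narrow_cup_a_floor",.003),("seed_tin_center",.007)):
        for d in tip_of(c,n): print(c,n,np.round(d["at"]),round(d["confidence"],2),ray(c,d["at"],z).round(3))
    P=camera_params(c);T=np.array(P["camera_from_world"]);print(c,"pos",(-T[:3,:3].T@T[:3,3]).round(2))
print(read_tcp_rot(),read_time_s())
E
```

```text
pics
scene large_spool_a_center [341. 168.] 0.73 [ 0.509 -0.406  0.03 ]
scene small_spool_a_center [225. 216.] 0.58 [0.584 0.273 0.023]
scene wide_cup_a_floor [248. 213.] 0.62 [0.564 0.172 0.003]
scene wide_cup_a_floor [242. 235.] 0.43 [0.474 0.302 0.003]
scene narrow_cup_a_floor [154. 307.] 0.95 [0.404 0.712 0.003]
scene narrow_cup_a_floor [212. 286.] 0.66 [0.351 0.556 0.003]
scene narrow_cup_a_floor [190. 238.] 0.57 [0.594 0.429 0.003]
scene seed_tin_center [223. 205.] 0.64 [0.68  0.191 0.007]
scene pos [-0.31  1.13  0.7 ]
side large_spool_a_center [281. 145.] 0.51 [ 0.515 -0.379  0.03 ]
side small_spool_a_center [234. 212.] 0.48 [0.573 0.273 0.024]
side wide_cup_a_floor [236. 203.] 0.51 [0.594 0.178 0.003]
side narrow_cup_a_floor [241. 299.] 0.87 [0.424 0.712 0.003]
side narrow_cup_a_floor [249. 240.] 0.76 [0.475 0.414 0.003]
side narrow_cup_a_floor [215. 241.] 0.57 [0.595 0.447 0.003]
side narrow_cup_a_floor [272. 270.] 0.5 [0.359 0.552 0.003]
side seed_tin_center [261. 224.] 0.38 [0.457 0.305 0.007]
side pos [0.13 1.73 1.  ]
[9.77099348e-01 2.12783608e-01 2.08442579e-05 2.76337980e-05] 0.6
```

View pics/scene0.png

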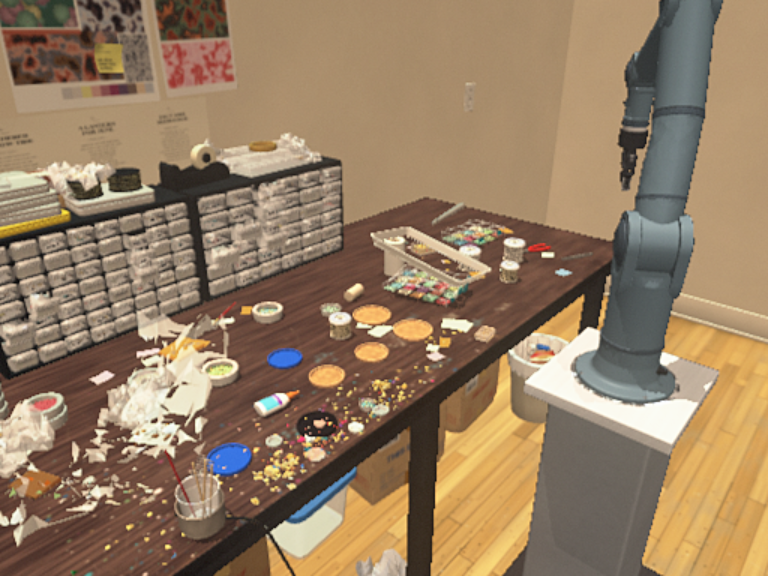

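View pics/side0.png

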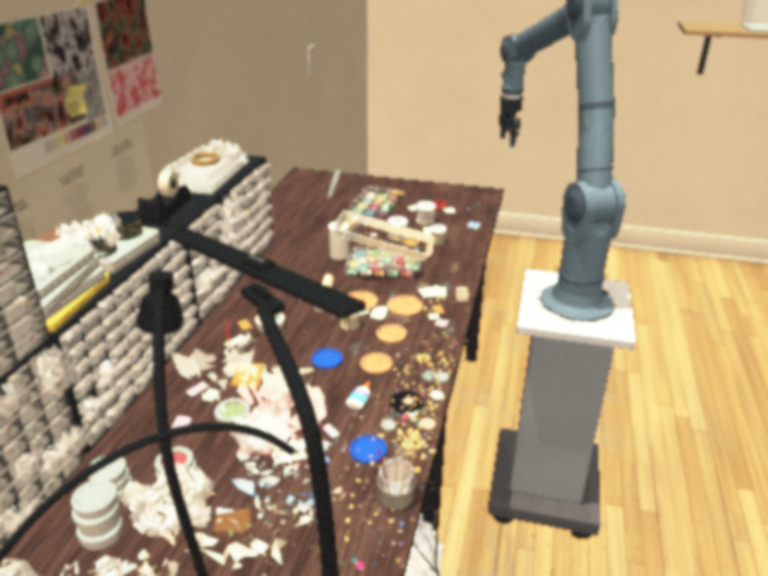

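The scene picture (1.5×) shows four orange cups: wide at (372,315) and (413,329), narrow at (371,352) and (327,376). The look-alikes are two blue cups at (285,357) and (229,458) and a black one at (318,424). One spool stands at (340,325) and three on the right near the tray at (514,248), (509,270) and (471,255). The next step is to look from above with the wrist camera.

```bash
cat >> h.py <<'E'
Q=[1.,0,0,0]
NAMES=(("large_spool_a_center",.03),("small_spool_a_center",.0235),("wide_cup_a_floor",.003),("narrow_cup_a_floor",.003),("seed_tin_center",.007))
def survey(name,s=1.2):
    P=camera_params("wrist"); save("wrist",name,s=s)
    T=np.array(P["camera_from_world"]);print(name,"cam",(-T[:3,:3].T@T[:3,3]).round(3),T[2,:3].round(2))
    for n,z in NAMES:
        for d in tip_of("wrist",n): print(n,np.round(d["at"]),round(d["confidence"],2),ray("wrist",d["at"],z,P).round(4))
E
python3 - <<'E'
from h import *
move_ptp([.46,-.30,.40],Q); print(read_time_s(),read_qpos().round(2) if hasattr(read_qpos(),'round') else read_qpos())
survey("w1.png")
move_ptp([.46,.25,.40],Q); print(read_time_s(),read_qpos())
survey("w2.png")
E
```

```text
2.0083 [ 0.58  0.1  -0.08  1.64  0.01  1.4  -1.08]
w1.png cam [ 0.532 -0.302  0.523] [-0.28  0.   -0.96]
large_spool_a_center [323. 121.] 0.76 [ 0.5153 -0.4208  0.03  ]
4.2917 [ 0.10239198  0.09308585 -0.7155602   1.66764409  0.06233138  1.40433986
 -2.19505569]
w2.png cam [0.533 0.248 0.524] [-0.28  0.   -0.96]
small_spool_a_center [241.  86.] 0.95 [0.5744 0.2716 0.0235]
wide_cup_a_floor [305.  76.] 0.91 [0.5935 0.1598 0.003 ]
narrow_cup_a_floor [161. 147.] 0.94 [0.4692 0.427  0.003 ]
narrow_cup_a_floor [ 16. 179.] 0.82 [0.4071 0.7185 0.003 ]
narrow_cup_a_floor [104. 200.] 0.7 [0.3624 0.553  0.003 ]
seed_tin_center [275.  22.] 0.73 [0.676  0.2135 0.007 ]
seed_tin_center [233. 150.] 0.37 [0.4642 0.2903 0.007 ]
```

View pics/w1.png

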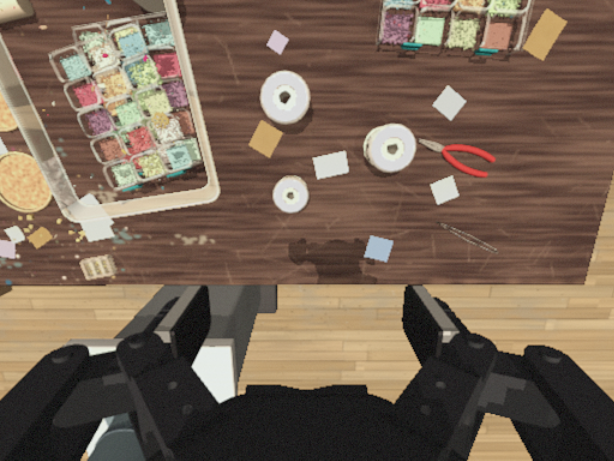

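View pics/w2.png

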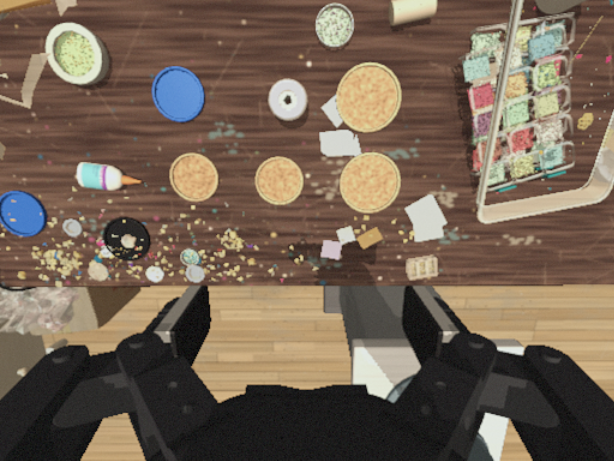

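```bash
python3 - <<'E'
from h import *
P2=camera_params("wrist"); P2={k:np.array(v) for k,v in P2.items()}
T=P2["camera_from_world"].copy(); P1=dict(P2); T1=T.copy(); T1[:3,3]=T[:3,3]-T[:3,:3]@np.array([-.001,-.55,-.001]); P1["camera_from_world"]=T1
def cups(f,P):
    im=cv2.imread(f); h=cv2.cvtColor(im,cv2.COLOR_BGR2HSV)
    m=cv2.inRange(h,(8,70,150),(25,255,255)); m=cv2.morphologyEx(m,cv2.MORPH_OPEN,np.ones((3,3))); 
    for c in cv2.findContours(m,cv2.RETR_EXTERNAL,cv2.CHAIN_APPROX_NONE)[0]:
        if cv2.contourArea(c)>1200 :
            e=cv2.fitEllipse(cv2.convexHull(c)); a=ray("",np.array(e[0])/1.2,.007,P); print("cup",np.round(e[0]),np.round(e[1]),a.round(4), "diam~",round(ray("",[(e[0][0]+e[1][0]/2)/1.2,e[0][1]/1.2],.007,P)[1]-a[1],4))
cups("pics/w2.png",P2)
for n,px,z,P in(("L1",(285,97),.06,P1),("L2",(396,147),.06,P1),("S1",(291,194),.047,P1),("S2",(287,98),.047,P2)):
    print(n,ray("",np.array(px)/1.2,z,P).round(4))
for px in((478,212),(512,10),(515,50)):
    for z in (.06,.13,.16): print("tray",px,z,ray("",np.array(px)/1.2,z,P2).round(3))
for px in((215,195),(178,0)):
    for z in (.06,.13): print("trayR",px,z,ray("",np.array(px)/1.2,z,P1).round(3))
E
```

```text
cup [ 95. 632.] [101. 445.] [-0.7076  0.7969  0.007 ] diam~ -0.1307
cup [270. 345.] [153. 174.] [0.1603 0.3157 0.007 ] diam~ -0.1411
cup [113. 321.] [ 51. 156.] [0.2102 0.5968 0.007 ] diam~ -0.046
cup [254. 255.] [ 60. 351.] [0.3372 0.3362 0.007 ] diam~ -0.0503
cup [279. 180.] [48. 49.] [0.4622 0.2921 0.007 ] diam~ -0.0378
cup [370. 183.] [59. 63.] [0.4585 0.1486 0.007 ] diam~ -0.0469
cup [193. 177.] [47. 51.] [0.4675 0.4266 0.007 ] diam~ -0.0367
cup [368.  97.] [65. 70.] [0.5842 0.1575 0.007 ] diam~ -0.0477
L1 [ 0.578  -0.2732  0.06  ]
L2 [ 0.514  -0.4245  0.06  ]
S1 [ 0.4466 -0.2787  0.047 ]
S2 [0.5792 0.275  0.047 ]
tray (478, 212) 0.06 [ 0.423 -0.001  0.06 ]
tray (478, 212) 0.13 [0.44  0.037 0.13 ]
tray (478, 212) 0.16 [0.447 0.053 0.16 ]
tray (512, 10) 0.06 [ 0.679 -0.005  0.06 ]
tray (512, 10) 0.13 [0.657 0.033 0.13 ]
tray (512, 10) 0.16 [0.647 0.05  0.16 ]
tray (515, 50) 0.06 [ 0.635 -0.017  0.06 ]
tray (515, 50) 0.13 [0.619 0.023 0.13 ]
tray (515, 50) 0.16 [0.613 0.04  0.16 ]
trayR (215, 195) 0.06 [ 0.448 -0.171  0.06 ]
trayR (215, 195) 0.13 [ 0.46 -0.19  0.13]
trayR (178, 0) 0.06 [ 0.688 -0.144  0.06 ]
trayR (178, 0) 0.13 [ 0.665 -0.168  0.13 ]
```

Measured positions (x, y):
- **Wide cups:** (.584,.158) and (.459,.149), radius about 48 mm.
- **Narrow cups:** (.462,.292) and (.468,.427), radius about 37 mm.

All four are orange wood. The blue cups at w2 px (178,94) and (22,213) and the black one at (127,239) are excluded, and the radii match the sizes given. I'll start with the small spool at w2 px (287,98).

```bash
cat >> h.py <<'E'
CUP=dict(WA=(.584,.1575),WB=(.4585,.1486),NA=(.4622,.2921),NB=(.4675,.4266))
SP=dict(L1=(.578,-.2732),L2=(.514,-.4245),S1=(.4466,-.2787),S2=(.5792,.275))
def transfer(s,c,hi=.35,lo=.14):
    g=.051 if s[0]=="L" else .042
    x,y=SP[s]; u,v=CUP[c]
    move_ptp([x,y,hi],Q); move_ptp([x,y,lo],Q); movel([x,y,g],speed=.12)
    move_gripper(.03,60); print(s,"gap",read_finger_gap(),"t",read_time_s())
    movel([x,y,lo],speed=.15); move_ptp([x,y,hi],Q); move_ptp([u,v,hi],Q)
    print("gap",read_finger_gap()); move_ptp([u,v,lo],Q)
    movel([u,v,g+.0035],speed=.07); print("F",np.round(read_ft_force(),1))
    move_gripper(.085); pause(.2); movel([u,v,lo],speed=.15); move_ptp([u,v,hi],Q); print("t",read_time_s())
E
python3 - <<'E'
from h import *
transfer("S2","NB",hi=.25)
move_ptp([.40,.36,.40],Q)
survey("w3.png")
E
```

```text
S2 gap 0.04804245844282174 t 7.3
gap 0.0480672690791889
F [-1.  -0.7  2.3]
t 13.3667
w3.png cam [0.473 0.359 0.522] [-0.29 -0.   -0.96]
large_spool_a_center [292. 115.] 0.63 [0.4655 0.2927 0.03  ]
small_spool_a_center [216. 115.] 0.94 [0.466  0.4257 0.0235]
wide_cup_a_floor [372.  38.] 0.68 [0.5915 0.1583 0.003 ]
narrow_cup_a_floor [152. 168.] 0.9 [0.3659 0.5578 0.003 ]
narrow_cup_a_floor [374.  41.] 0.7 [0.5871 0.1554 0.003 ]
narrow_cup_a_floor [ 65. 148.] 0.67 [0.4046 0.7169 0.003 ]
narrow_cup_a_floor [214. 115.] 0.64 [0.4659 0.432  0.003 ]
narrow_cup_a_floor [214.  42.] 0.59 [0.5858 0.4285 0.003 ]
```

View pics/w3.png

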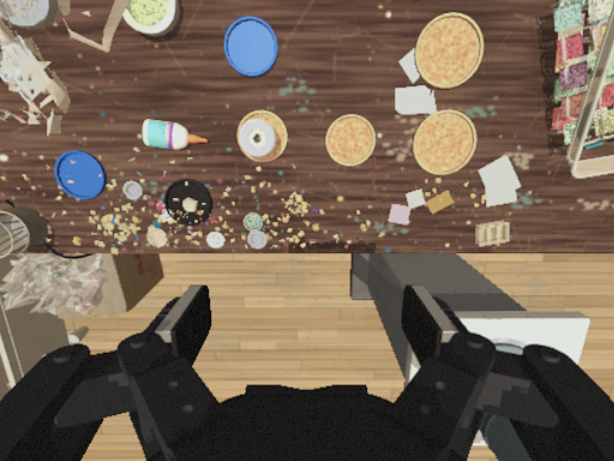

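```bash
python3 - <<'E'
from h import *
print("top",ray("wrist",(258/1.2,138/1.2),.05),"cup",ray("wrist",(263/1.2,136/1.2),.007))
transfer("S1","NA"); 
E
```

```text
top [0.46562347 0.42602671 0.05      ] cup [0.46787768 0.42437018 0.007     ]
S1 gap 0.048420012130631414 t 18.95
gap 0.04810768137738891
F [-2.2 -1.8  5. ]
t 27.2917
```

The small spool sits about 3 mm from its cup centre, inside the 11.5 mm limit. Now the large spools.

```bash
python3 - <<'E'
from h import *
transfer("L1","WA"); transfer("L2","WB")
move_ptp([.44,.27,.40],Q)
survey("w4.png")
print(ray("wrist",(0,0),0)); np.save("p4.npy",camera_params("wrist")["camera_from_world"])
E
```

```text
L1 gap 0.060220750073863856 t 31.45
gap 0.060149302770204485
F [-3.9 -0.6  5.5]
t 38.9917
L2 gap 0.06045152202162748 t 43.175
gap 0.060495749757682696
F [-6.3 -2.2 11.5]
t 51.2
w4.png cam [0.512 0.27  0.522] [-0.29 -0.   -0.96]
large_spool_a_center [322. 144.] 0.81 [0.4539 0.1496 0.03  ]
small_spool_a_center [165. 137.] 0.82 [0.4659 0.4308 0.0235]
narrow_cup_a_floor [171. 138.] 0.96 [0.4627 0.4269 0.003 ]
narrow_cup_a_floor [112. 187.] 0.89 [0.3664 0.5517 0.003 ]
narrow_cup_a_floor [159.  64.] 0.84 [0.5898 0.4365 0.003 ]
narrow_cup_a_floor [ 22. 169.] 0.67 [0.4018 0.7206 0.003 ]
narrow_cup_a_floor [320.  64.] 0.46 [0.5898 0.1558 0.003 ]
seed_tin_center [291.   6.] 0.7 [0.6754 0.2114 0.007 ]
[0.69041518 0.68921486 0.        ]
```

View pics/w4.png

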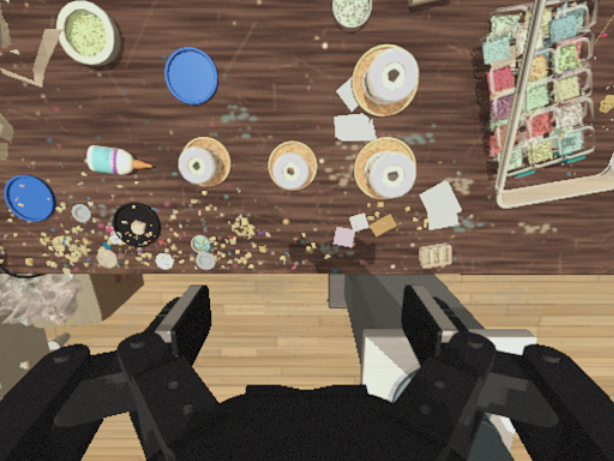

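All four spools look seated. As a check, I'll overlay where each spool's top and its cup's rim should project if perfectly centred and flat.

```bash
python3 - <<'E'
from h import *
print(camera_params("wrist")["camera_from_world"][:3,3] if hasattr(camera_params("wrist")["camera_from_world"],'shape') else "")
im=read_camera("wrist")[:,:,::-1]
P=camera_params("wrist");K=np.array(P["K"]);T=np.array(P["camera_from_world"])
S=5; rows=[]; 
t=np.linspace(0,2*np.pi,80)
for n,(x,y) in CUP.items():
    L=n[0]=="W"
    def pr(r,z):
        p=np.c_[x+r*np.cos(t),y+r*np.sin(t),0*t+z,0*t+1]@T.T; q=p[:,:3]@K.T; return q[:,:2]/q[:,2:]
    a=pr(.048 if L else .038,.008); b=pr(.032 if L else .0255,.063 if L else .05)
    c0=np.round(b.mean(0)).astype(int)-[38,29]; c0=np.maximum(c0,0)
    cr=cv2.resize(im[c0[1]:c0[1]+58,c0[0]:c0[0]+76],None,fx=S,fy=S,interpolation=cv2.INTER_CUBIC)
    for q,col in((a,(0,255,0)),(b,(0,0,255))): cv2.polylines(cr,[np.round((q-c0+.5)*S).astype(int)],True,col,1)
    rows.append(cr)
cv2.imwrite("pics/o.png",np.vstack([np.hstack(rows[:2]),np.hstack(rows[2:])]))
E
```

```text
[0.26877193 0.3424088  0.64764832]
```

View pics/o.png

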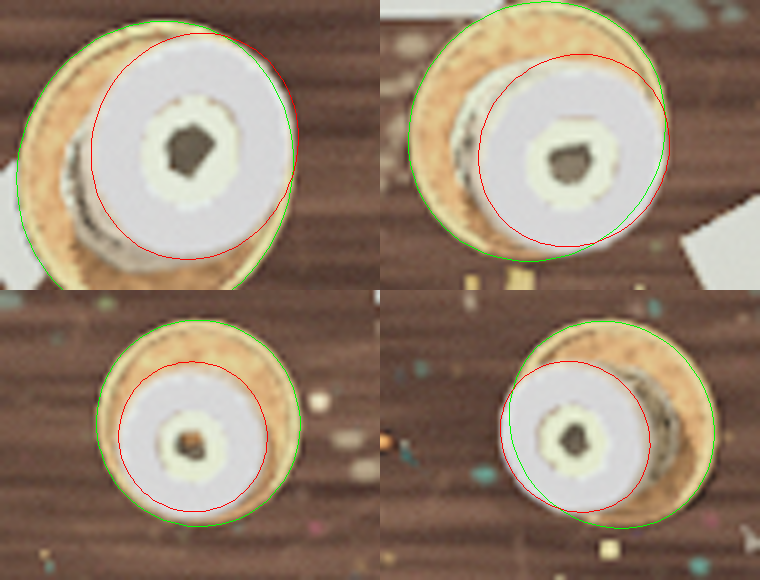

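Cup outlines (green) and centred-spool tops (red) match the picture to about 2 pixels, or roughly 3 mm, on all four. The tin reads (.675,.211), against (.676,.214) at the first wrist look.

```bash
python3 - <<'E'
from h import *
print(read_time_s(), read_finger_gap()); print(sign_off())
E
```

```text
52.1417 0.08492764865618938
the job is handed in; nothing more can be done
None
```

The four spools are in their cups, the large ones in the two wide cups and the small ones in the two narrow orange cups. I left the blue and black look-alikes alone and handed the job in at about 52 s.

**Placement:** in the last wrist picture, every spool top sat within about 3 mm of a centred, flat spool's expected position. The limits are 14.5 mm (wide) and 11.5 mm (narrow). I judged flatness only from that overlay; I did not measure tilt or height separately.

**Tin and robot:** the tin read within about 3 mm of its first measured place. The gripper was open and the arm raised clear.

**Disagreements:**
- **Grip width:** the finger gap read 3–4 mm less than the spool diameters (48 mm for the small, 60 mm for the large). I took this as a sensor bias, since all four were alike.
- **Detector:** the networks gave some false hits, with black and blue dishes reported as narrow cups and a cup reported as a tin or a spool. I ruled these out by colour and size.

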